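# Close and lock the label printer's roll hatch

### The arm

A 6-joint arm with a two-finger parallel gripper is mounted at the origin on a cart in front of the work surface, level with it; the furniture and walls round the work are solid. World frame = base frame: x ahead of the robot, y to its left, z up, the work surface at z = 0. Lengths are in mm, angles in rad, forces in N, time in s.
With the tool pointing down it reaches from about 375 to 825 mm from the base axis. Payload 5.5 kg.
Tool frame: the origin (TCP) lies between the finger pads; the fingertips stand 22 mm ahead of it and the grasp point (between the pads) lies 3 mm ahead of it; z points along the fingers, y is the line along which they close (so a half turn about z gives the same grasp; the last joint's range is limited). The gripper opens to 85 mm and grips with 20 to 120 N. Pads are 22 mm wide; open, the fingers measure 114 mm over their backs; the gripper's body (76 mm by 85 mm) begins 54 mm behind the grasp point. The pads swing forward as they close: fully open they stand 13 mm farther back than shut.
Start: joints at [-1.229, 0.314, -0.047, 1.21, 0, 1.571], TCP at [201.107, -565.288, 253.299] pointing down, gripper open.
Joint ranges: [-2.67, 2.67], [-0.69, 1.73], [-1.03, 1.25], [-2.08, 2.16], [-1.42, 1.45], [-3.14, 3.14]. Speed limits (rad/s): [2.39, 2.39, 3.01, 3.14, 3.14, 3.14].

### API

Orientations are given as a rotation vector (axis times angle).
In Python, from cell import r gives the robot as it stands.
- The arm moves only by the tool jog_arm, never from a script. Its argument "commands" is a list of rows, each a list of 2 entries, a list of its own where there are three numbers: the shift along the tool's x, y, z in mm, then the turn, a rotation vector about the tool's x, y, z in rad. A call has 1 to 12 rows; each row is the pose to reach, as a shift and turn from the pose commanded when the call began, along the tool's axes at that moment; what a row does not reach only later rows make up. A row lasts 1/12 s, in which the tool goes at most 41.7 mm and 7.16 degrees, less where a joint would pass 70% of its speed; a pose out of reach is approached as far as the arm can. A call with a gripper value outside its range is refused whole. "claw" is the opening, from 0 (shut) to 1 (fully open), set as the call begins (left out, the last holds). The fingers move at their own pace and stop on an object; "newtons" is the grip in N (left out, the last holds). Time passes only in rows, so rows that repeat a pose let the fingers close. It gives the time, the measured TCP pose, the force, the opening and the grip force at its end, in the units of the state.
- r.state(): the state, without advancing time (a new reading comes with each control period).
- r.snapshot(name): name is "scene" or "top" or "wrist"; returns a dict with "pixels" (480x640x3 uint8, red, green, blue), "fx", "fy", "cx", "cy" (pixels), "R" (3x3) and "t" (3): a world point X has camera coordinates R X + t. Camera axes: x right, y down, z forward; pixel columns grow to the right and rows downward; lengths in mm; the calibration is good to about 2 mm. A picture is of the moment at which its call begins. There is no depth.
- r.hand_in(): hands the job in; it is judged then, once.
The state is a dict: "clock": time; "joint_pos": joint angles; "joint_velocities": joint speeds; "joint_efforts": joint torques, N m; "position": TCP position; "tool_rot": TCP orientation; "contact_force": force on the tool from outside, world axes, zero at the start; "wrist_torque": the same for the moment, N m; "finger_gap": finger opening in mm; "grasp_force": force on a finger pad.
Only numpy, scipy, OpenCV 4.12 (cv2) and the standard library are available. Lean on these libraries where they do the work, as an engineer would, in place of code of your own. Each camera call takes 0.05 s, during which the arm holds its last target. There are 200 camera calls.

### The job

The label printer has just been given a new roll: push its raised hatch down with your fingertips, then set the fingertips in the slot of the round fastener, press the hatch fully down against its springs and turn the fastener a quarter turn clockwise until it stops and holds the hatch shut. Never force the fastener round while the hatch still stands up. Grip or lift nothing, do not swing the hatch further open, and leave the spare roll, the note pad and the bottle beside the printer where they are.

Things in the scene. Friction and masses are not known exactly. Their poses are not given: they have to be found in the camera images.
- printer: Light grey label printer, 230 (x) x 180 (y) x 112 mm, fixed on the worktop. Origin: centre of its underside; x to its back, y to its left, z up. Its top is a hatch, 18 mm thick: shut, it covers x -113 to +68, y -89 to +89 mm, upper face at z = 106 mm; the fastener's axis is then at x = -68, y = 0. Behind the hatch is a fixed housing 112 mm high.
- hinge (a point): Middle of the hatch's hinge line, fixed on the printer: x = +72, y = 0, z = 97 mm in the printer's frame. The hinge line runs along the printer's y; axes as the printer's.
- hatch (a joint): Hatch angle, rad: 0 shut, positive = front edge raised (starts 0.40 to 0.75). Its stiff hinge stays where left; 1 to 2 N down at the front edge moves it. Let down unlocked, it rests on two spring plungers in the front corners at about 0.05; about 12 N down on the fastener brings it to 0, more takes it to a hard stop at -0.012.
- hatch_front (a point): Middle of the hatch's front edge, on its upper face: 185 mm from the hinge line, 9 mm above the hinge's level when shut. Moves with the hatch; axes as the printer's when shut. The face is flat beside the fastener, 35 to 80 mm either side of the middle.
- slot (a point): Centre of the slot's floor, on the fastener's axis. The fastener is a 68 mm aluminium disc flush in the hatch, 45 mm behind its front edge, with a straight slot right across: 30 mm wide, 68 mm long, 12 mm deep, dark floor. Axes: y along the slot, x across, z out of the hatch; moves with the hatch and turns with the fastener.
- fastener (a joint): Fastener angle, rad, growing clockwise seen from above. 0 open, slot along the printer's y (starts 0 to 0.3); 1.571 locked, slot along its x, hard stop. Stays where left; takes up to 0.15 N m. From 0.5 on its cam runs under a lip, only with the hatch pressed below about 0.015 rad, else it jams there; near 1.5 it clicks over a ridge. Past 0.5 it keeps an open hatch from shutting.
- spare_roll: Loose white roll of labels, 64 mm across and 40 mm high, lying flat to the right of the printer (origin: centre of its underside). Leave alone.
- note_pad: Loose pad of yellow sticky notes, 50 x 51 x 13 mm, to the right of the printer (origin: centre of its underside). Leave alone.
- bottle: Loose white medicine bottle with a red cap, 54 mm across and 86 mm high, standing to the left of the printer (origin: centre of its underside). Leave alone.

How it is judged:
By the outcome, as a careful person would: the job done as asked, in the order asked, and still so for the second after the job is handed in, with the robot touching nothing.
It also fails if it takes over 48 s, if anything falls off the work surface, if the arm or the gripper's body presses on something with over 40 N, if the wrist force passes 120 N, or if a joint passes its speed limit or range.

## Working session

There is one attempt and no reset: what is moved stays moved. The work goes in short steps, Python scripts to look and compute and a tool call to move; the robot and the scene stay as the last step left them, time stands still between calls to the robot, and variables do not carry over. Pictures are saved under pics/ and viewed, at most 10 in all, crops included, and the job is handed in when it is done.

Besides the shell and the picture viewer there is one more tool, called by a JSON object that holds its "name" and its "arguments", one argument or row to a line. jog_arm: Moves the arm, as the interface text tells. Its arguments: {"type":"object","properties":{"commands":{"type":"array","items":{"type":"array"}},"claw":{"type":"number"},"newtons":{"type":"number"}},"required":["commands"]}

```bash
mkdir -p pics
python3 - <<'E'
from cell import r
import cv2,pickle
for n in ["scene","top"]:
    s=r.snapshot(n); pickle.dump(s,open(n+".pkl","wb")); cv2.imwrite(f"pics/{n}0.png",s["pixels"][:,:,::-1])
s=r.state();print({k:s[k] for k in("clock","position","tool_rot","finger_gap","contact_force")})
E
```

```text
{'clock': 0.1, 'position': array([ 200.9409325 , -564.8166647 ,  252.50621978]), 'tool_rot': array([-3.09427231e+00, -5.34034322e-01,  4.40228521e-04]), 'finger_gap': 85.38287076738746, 'contact_force': array([0.2185462 , 0.68156896, 0.0301188 ])}
```

View pics/scene0.png

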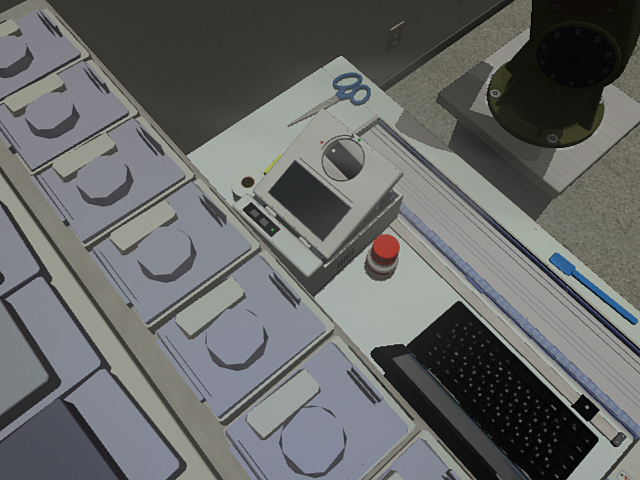

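View pics/top0.png

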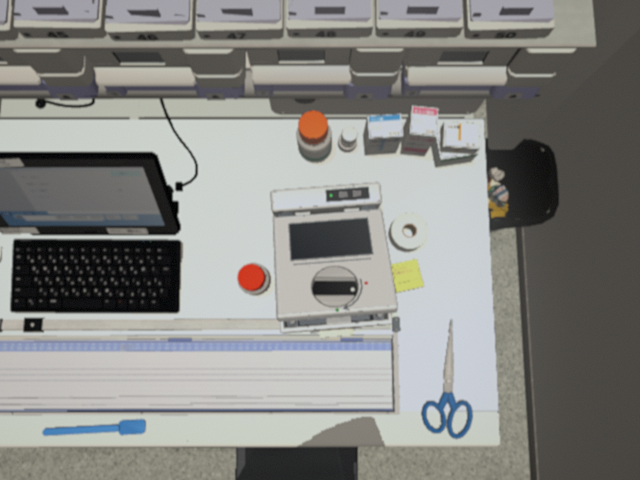

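The scene picture shows the raised hatch with the fastener near (343,157). In the top picture the printer is near (335,255), with the fastener at (336,287), the bottle on its left at (252,279), and the roll and pad on its right. I'll enlarge both.

Run:
```python
import cv2,pickle,numpy as np
for n,(x,y,w,h,k) in {"top":(260,175,150,160,3.7),"scene":(225,100,200,180,3.3)}.items():
    s=pickle.load(open(n+".pkl","rb")); p=s["pixels"][y:y+h,x:x+w,::-1]
    p=cv2.resize(p,None,fx=k,fy=k,interpolation=cv2.INTER_CUBIC)
    for c in range(0,w,20): cv2.line(p,(int(c*k),0),(int(c*k),5 if c%100 else 12),(0,0,255),1);cv2.putText(p,str(x+c),(int(c*k),16),0,.35,(0,0,255),1)
    for c in range(0,h,20): cv2.line(p,(0,int(c*k)),(6,int(c*k)),(0,0,255),1);cv2.putText(p,str(y+c),(8,int(c*k)+4),0,.35,(0,0,255),1)
    cv2.imwrite(f"pics/{n}1.png",p); print(n,s["fx"],s["cx"],s["cy"],np.round(s["R"],4).tolist(),s["t"], (-np.array(s["R"]).T@s["t"]))
```

```text
top 584.3643565647304 316.5385517965449 237.0587529300656 [[-0.0007, -1.0, 0.0006], [-0.986, 0.0006, -0.1666], [0.1666, -0.0007, -0.986]] [-59.92950907 580.73553816 948.78701273] [ 414.50481123  -59.58010021 1032.31685059]
scene 538.9014780667314 320.2443079041153 235.67238017871097 [[-0.7584, 0.6518, 0.0035], [0.5843, 0.6823, -0.4394], [-0.2888, -0.3312, -0.8983]] [ 461.51867261 -277.83943533 1116.40938494] [834.74267876 258.48681934 879.17767048]
```

View pics/top1.png

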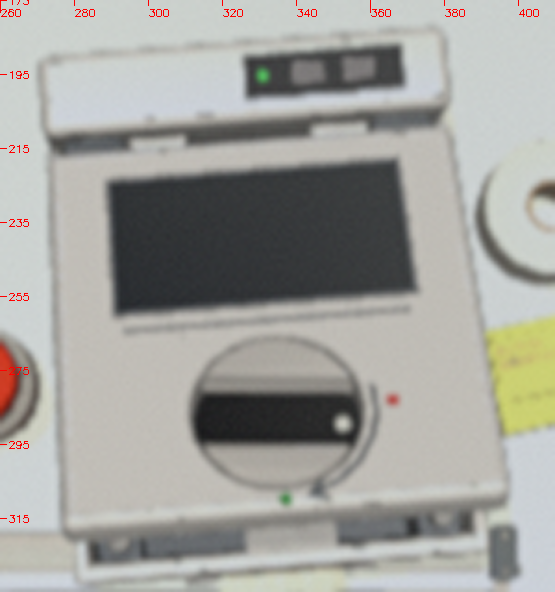

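View pics/scene1.png

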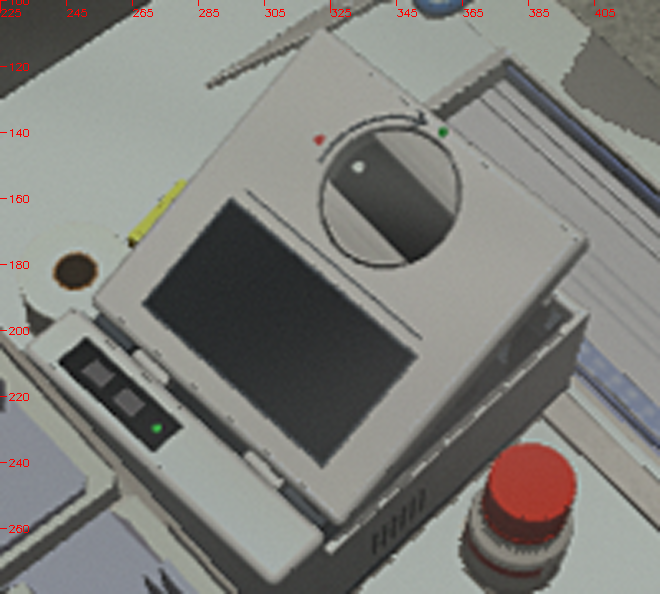

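The crops give the hatch corners, the housing corners, the disc centre (top crop (277,412), scene crop (390,197)) and the slot edges. I'll fit the printer pose, hatch angle and fastener angle to these.

```bash
cat > fit.py <<'E'
import cv2,pickle,numpy as np
from scipy.optimize import least_squares
S={n:pickle.load(open(n+".pkl","rb")) for n in("top","scene")}
def proj(n,X):
    s=S[n]; c=np.array(s["R"])@X+s["t"]; return np.array([s["fx"]*c[0]/c[2]+s["cx"],s["fy"]*c[1]/c[2]+s["cy"]])
def P(q,X): # printer->world
    c,s=np.cos(q[2]),np.sin(q[2]); return np.array([q[0]+c*X[0]-s*X[1],q[1]+s*X[0]+c*X[1],X[2]])
def H(q,a,y,h): # hatch coords: a along from hinge (neg front), h above hinge level
    c,s=np.cos(q[3]),np.sin(q[3]); return P(q,np.array([72+c*a+s*h,y,97-s*a+c*h]))
def slot(q,d,h=9): # d along slot (+ = printer left at angle 0), clockwise angle
    return H(q,-140+d*np.sin(q[4]),d*np.cos(q[4]),h)
T=lambda u,v:(260+u/3.7,175+v/3.7); C=lambda u,v:(225+u/3.3,100+v/3.3)
obs=[("top",T(66,518),lambda q:H(q,-185,89,9)),("top",T(503,489),lambda q:H(q,-185,-89,9)),
("top",T(277,412),lambda q:slot(q,0)),("scene",C(390,197),lambda q:slot(q,0)),
("scene",C(323,30),lambda q:H(q,-185,-89,9)),("scene",C(587,240),lambda q:H(q,-185,89,9)),("scene",C(97,297),lambda q:H(q,-4,-89,9)),
("top",T(42,62),lambda q:P(q,np.array([115,90,112]))),("top",T(440,30),lambda q:P(q,np.array([115,-90,112]))),
("scene",C(30,347),lambda q:P(q,np.array([115,-90,112]))),("scene",C(272,583),lambda q:P(q,np.array([115,90,112])))]
def res(q):
    r=[x for n,o,f in obs for x in (f(q)-o)]
    for n,d in (("top",(1,0)),("scene",(-82.5,-84.5))):
        v=proj(n,slot(q,-30))-proj(n,slot(q,30)); d=np.array(d)/np.hypot(*d); r.append(v[0]*d[1]-v[1]*d[0])
    return r
obs=[(n,np.array(o),(lambda f,n:lambda q:proj(n,f(q)))(f,n)) for n,o,f in obs]
if __name__=="__main__":
    z=least_squares(res,[400,-100,0,.5,.1],loss="soft_l1",x_scale=[10,10,.1,.1,.1]); q=z.x
    print(np.round(q,3)); print(np.round(res(q),1))
    print("front",H(q,-185,0,9),"L",H(q,-185,60,9),"slot",slot(q,0,-3)); q2=q.copy(); q2[3]=0.05; print("slot at .05",slot(q2,0,-3)); q2[3]=0; print("at 0",slot(q2,0,-3))
    for n in("L",60),("R",-60): print(n[0],H(q2,-175,n[1],9))
    print("arm R",cv2.Rodrigues(__import__("cell").r.state()["tool_rot"])[0].round(3).tolist())
E
python3 fit.py
```

```text
[ 5.40237e+02 -8.08160e+01  6.90000e-02  4.20000e-01  8.70000e-02]
[-4.   2.1  0.6  1.4 -2.1 -0.8  0.2 -0.4 -0.4 -3.3  1.3 -1.2 -2.8  0.
 -2.5 -2.6  0.7 -1.4 -3.1 -1.2  0.3  0.6 -0.3  0.3]
front [447.21610991 -87.21034754 180.67592237] L [443.10134088 -27.3516082  180.67592237] slot [483.32279889 -84.72832591 151.36472007]
slot at .05 [472.42190218 -85.47766799 101.00083292]
at 0 [472.39693506 -85.47938426  94.        ]
L [433.36456807 -28.02092686 106.        ]
R [ 441.59410615 -147.73840554  106.        ]
arm R [[0.942, 0.335, -0.001], [0.335, -0.942, 0.002], [-0.0, -0.002, -1.0]]
```

{"name": "jog_arm", "arguments": {
  "commands": [
    [[40,-36,0],[0,0,-0.12]],
    [[70,-62,0],[0,0,-0.24]],
    [[100,-90,0],[0,0,-0.36]],
    [[130,-116,0],[0,0,-0.48]],
    [[160,-143,0],[0,0,-0.6]],
    [[190,-170,0],[0,0,-0.72]],
    [[220,-197,0],[0,0,-0.84]],
    [[250,-224,0],[0,0,-0.96]],
    [[280,-250,0],[0,0,-1.08]],
    [[310,-277,0],[0,0,-1.2]],
    [[340,-304,0],[0,0,-1.32]],
    [[360,-322,0],[0,0,-1.43]]
  ],
  "claw": 1
}}

```text
clock: 1.1
position: [433.2, -138.2, 253.2]
tool_rot: [-1.978, -2.441, -0.001]
contact_force: [1.2, 0.4, 0.6]
finger_gap: 85.3
grasp_force: 0.0
```

```bash
cat > st.py <<'E'
from cell import r
import cv2,numpy as np,sys
s=r.state();R=cv2.Rodrigues(s["tool_rot"])[0]
print(s["clock"],"pos",s["position"].round(1),"yawY",np.arctan2(R[1,1],R[0,1]).round(3),"z",R[:,2].round(3),"q",np.round(s["joint_pos"],2),"F",s["contact_force"].round(1),"M",np.round(s["wrist_torque"],2),"gap",round(s["finger_gap"],1))
if len(sys.argv)>3:
    print("tool shift for target",(R.T@(np.array(list(map(float,sys.argv[1:4])))-s["position"])).round(1))
E
python3 st.py 462.4 -86.2 253.3
```

```text
1.1 pos [ 433.2 -138.2  253.2] yawY 0.209 z [ 0.     0.001 -1.   ] q [-0.31  0.04 -0.38  1.15  0.    1.05] F [1.2 0.4 0.6] M [-0.04 -0.02  0.  ] gap 85.3
tool shift for target [44.8 39.4 -0.1]
```

{"name": "jog_arm", "arguments": {
  "commands": [
    [[10,9,0],[0,0,-0.12]],
    [[20,18,0],[0,0,-0.24]],
    [[30,27,0],[0,0,-0.36]],
    [[40,35,0],[0,0,-0.48]],
    [[45,39,0],[0,0,-0.6]],
    [[45,39,0],[0,0,-0.72]],
    [[45,39,0],[0,0,-0.84]],
    [[45,39,0],[0,0,-0.96]],
    [[45,39,0],[0,0,-1.08]],
    [[45,39,0],[0,0,-1.2]],
    [[45,39,0],[0,0,-1.32]],
    [[45,39,0],[0,0,-1.43]]
  ]
}}

```text
clock: 2.1
position: [461.2, -89.3, 252.9]
tool_rot: [0.104, -3.139, -0.0]
contact_force: [1.1, -0.5, 0.5]
finger_gap: 85.3
grasp_force: 0.0
```

```bash
python3 st.py 462.4 -86.2 253.3
python3 - <<'E'
from cell import r
import cv2,pickle
for n in ["wrist"]:
    s=r.snapshot(n); pickle.dump(s,open(n+".pkl","wb")); cv2.imwrite(f"pics/{n}2.png",s["pixels"][:,:,::-1])
    print(s["fx"],s["fy"],s["cx"],s["cy"],s["R"],s["t"])
E
```

```text
2.1 pos [461.2 -89.3 252.9] yawY 1.637 z [-0.001  0.    -1.   ] q [-0.19  0.07 -0.35  1.15  0.   -0.26] F [ 1.1 -0.5  0.5] M [0.07 0.   0.02] gap 85.3
tool shift for target [-1.4  3.  -0.4]
416.87029688694815 416.87029688694815 323.6613082191259 237.6677713373948 [[-6.65429455e-02  9.97783560e-01 -6.86424235e-05]
 [ 9.58596847e-01  6.39486439e-02  2.77493524e-01]
 [ 2.76882865e-01  1.83994360e-02 -9.60727505e-01]] [ 118.34944357 -471.62191588  253.14540012]
```

View pics/wrist2.png

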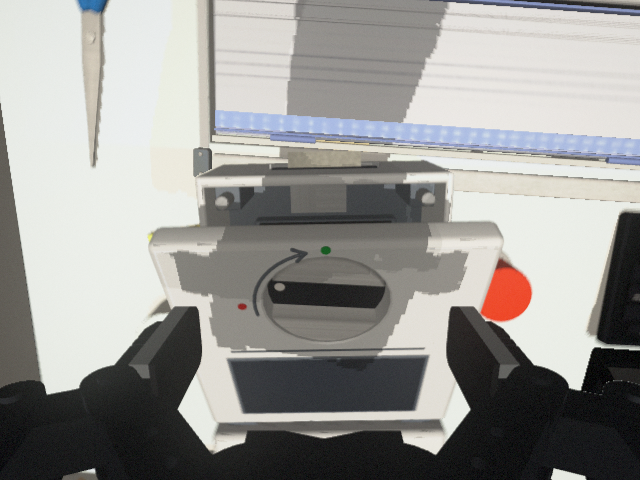

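The wrist view has the fastener centred at (326,300), midway between the fingers, and the hatch squared up to the gripper. I'll add this point to the fit.

```bash
cat > fit2.py <<'E'
import fit; from fit import *
S["wrist"]=pickle.load(open("wrist.pkl","rb"))
obs.append(("wrist",np.array((326.5,300.)),lambda q:proj("wrist",slot(q,0))))
q=least_squares(res,[540,-81,.07,.42,.1],loss="soft_l1",x_scale=[10,10,.1,.1,.1]).x
print(q.round(3),np.round(res(q),1)); 
for a in(.4,.05,0,): 
    q2=q.copy();q2[3]=a;print(a,"disc",slot(q2,0),"floor",slot(q2,0,-3),"front",H(q2,-185,0,9))
print([proj("wrist",H(q,-185,y,9)).round() for y in(-89,89)],"press",P(q,np.array([-78,0,0])))
E
python3 fit2.py
```

```text
[ 5.40395e+02 -8.09090e+01  7.00000e-02  4.07000e-01  8.90000e-02] [-3.7  3.   0.6  2.  -1.9 -0.2  0.4 -0.1 -0.2 -2.7  1.4 -1.  -2.9  0.1
 -2.5 -2.6  0.6 -1.6 -3.2 -1.1  0.3  0.7 -0.2  0.2 -0.3  0.3]
0.4 disc [487.08271805 -84.6611592  159.80811687] floor [482.42122778 -84.98922225 148.75538494] front [445.73723816 -87.57094203 177.33194227]
0.05 disc [473.18564154 -85.63919778 112.98583604] floor [472.58737128 -85.68130242 101.00083292] front [428.35277046 -88.79441375 115.23489866]
0 disc [472.56240699 -85.68305934 106.        ] floor [472.56240699 -85.68305934  94.        ] front [427.67343639 -88.84222344 106.        ]
[array([144., 238.]), array([509., 237.])] press [462.58708019 -86.38509581   0.        ]
```

{"name": "jog_arm", "arguments": {
  "commands": [
    [[-3,3,12],[0,0,0]],
    [[-3,3,25],[0,0,0]],
    [[-3,3,36],[0,0,0]],
    [[-3,3,44],[0,0,0]],
    [[-3,3,48],[0,0,0]],
    [[-3,3,50],[0,0,0]]
  ]
}}

```text
clock: 2.65
position: [463.9, -86.1, 202.6]
tool_rot: [0.093, -3.139, -0.0]
contact_force: [0.1, -0.2, 0.4]
finger_gap: 85.4
grasp_force: 0.0
```

{"name": "jog_arm", "arguments": {
  "commands": [
    [[0,0,3],[0,0,0]],
    [[0,0,6],[0,0,0]],
    [[0,0,9],[0,0,0]],
    [[0,0,12],[0,0,0]],
    [[0,0,15],[0,0,0]],
    [[0,0,18],[0,0,0]],
    [[0,0,21],[0,0,0]],
    [[0,0,24],[0,0,0]]
  ]
}}

```text
clock: 3.32
position: [464.5, -86.2, 179.1]
tool_rot: [-0.094, 3.14, -0.0]
contact_force: [-0.5, -1.2, 0.6]
finger_gap: 85.3
grasp_force: 0.5
```

```bash
python3 st.py
```

```text
3.3167 pos [464.5 -86.2 179.1] yawY 1.631 z [ 0. -0. -1.] q [-0.18  0.12 -0.46  0.99 -0.   -0.24] F [-0.5 -1.2  0.6] M [-0.09  0.11 -0.04] gap 85.3
```

{"name": "jog_arm", "arguments": {
  "commands": [
    [[0,0,2.5],[0,0,0]],
    [[0,0,5],[0,0,0]],
    [[0,0,7.5],[0,0,0]],
    [[0,0,10],[0,0,0]],
    [[0,0,12.5],[0,0,0]],
    [[0,0,15],[0,0,0]]
  ]
}}

```text
clock: 3.82
position: [464.4, -86.2, 164.1]
tool_rot: [0.094, -3.14, 0.0]
contact_force: [-0.8, 0.1, 2.4]
finger_gap: 85.7
grasp_force: 0.5
```

{"name": "jog_arm", "arguments": {
  "commands": [
    [[0,0,2.5],[0,0,0]],
    [[0,0,5],[0,0,0]],
    [[0,0,7.5],[0,0,0]],
    [[0,0,10],[0,0,0]],
    [[0,0,12.5],[0,0,0]],
    [[0,0,15],[0,0,0]]
  ]
}}

```text
clock: 4.32
position: [464.4, -86.2, 149.0]
tool_rot: [0.094, -3.14, -0.0]
contact_force: [-0.7, 0.8, 1.4]
finger_gap: 85.4
grasp_force: 0.5
```

{"name": "jog_arm", "arguments": {
  "commands": [
    [[0,0,2.5],[0,0,0]],
    [[0,0,5],[0,0,0]],
    [[0,0,7.5],[0,0,0]],
    [[0,0,10],[0,0,0]],
    [[0,0,12.5],[0,0,0]]
  ]
}}

```text
clock: 4.73
position: [464.4, -86.2, 136.5]
tool_rot: [0.094, -3.14, -0.0]
contact_force: [-0.9, 0.2, 1.1]
finger_gap: 85.5
grasp_force: 0.5
```

{"name": "jog_arm", "arguments": {
  "commands": [
    [[0,0,2],[0,0,0]],
    [[0,0,4],[0,0,0]],
    [[0,0,6],[0,0,0]],
    [[0,0,8],[0,0,0]],
    [[0,0,10],[0,0,0]]
  ]
}}

```text
clock: 5.15
position: [464.4, -86.2, 126.6]
tool_rot: [0.095, -3.14, -0.0]
contact_force: [-0.0, -0.6, 0.9]
finger_gap: 85.7
grasp_force: 0.5
```

{"name": "jog_arm", "arguments": {
  "commands": [
    [[0,0,1],[0,0,0]],
    [[0,0,2],[0,0,0]],
    [[0,0,3],[0,0,0]],
    [[0,0,4],[0,0,0]]
  ]
}}

```text
clock: 5.48
position: [464.4, -86.2, 122.8]
tool_rot: [-0.095, 3.14, 0.0]
contact_force: [-1.0, 0.4, 1.4]
finger_gap: 85.4
grasp_force: 0.5
```

{"name": "jog_arm", "arguments": {
  "commands": [
    [[0,0,1],[0,0,0]],
    [[0,0,2],[0,0,0]],
    [[0,0,3],[0,0,0]]
  ]
}}

```text
clock: 5.73
position: [464.2, -86.2, 120.2]
tool_rot: [0.094, -3.14, 0.0]
contact_force: [-3.6, 0.0, 8.2]
finger_gap: 85.5
grasp_force: 4.1
```

{"name": "jog_arm", "arguments": {
  "commands": [
    [[0,0,-5],[0,0,0]],
    [[0,0,-20],[0,0,0]],
    [[0,0,-40],[0,0,0]],
    [[0,0,-60],[0,0,0]],
    [[0,0,-80],[0,0,0]],
    [[0,0,-90],[0,0,0]],
    [[0,0,-90],[0,0,0]],
    [[0,0,-90],[0,0,0]]
  ],
  "claw": 0.33
}}

```text
clock: 6.4
position: [464.7, -86.2, 209.7]
tool_rot: [-0.095, 3.139, -0.0]
contact_force: [0.2, -0.2, -0.1]
finger_gap: 28.2
grasp_force: 0.0
```

```bash
python3 st.py
python3 - <<'E'
from cell import r
import cv2,pickle
for n in ["wrist","top"]:
    s=r.snapshot(n); pickle.dump(s,open(n+"B.pkl","wb")); p=s["pixels"][:,:,::-1]
    if n=="wrist": p=cv2.resize(p,None,fx=1.25,fy=1.25,interpolation=cv2.INTER_CUBIC)
    cv2.imwrite(f"pics/{n}3.png",p)
E
```

```text
6.4 pos [464.7 -86.2 209.7] yawY 1.631 z [ 0.001 -0.    -1.   ] q [-0.18  0.1  -0.42  1.06  0.   -0.24] F [ 0.2 -0.2 -0.1] M [-0.03  0.05  0.01] gap 28.2
```

View pics/wrist3.png

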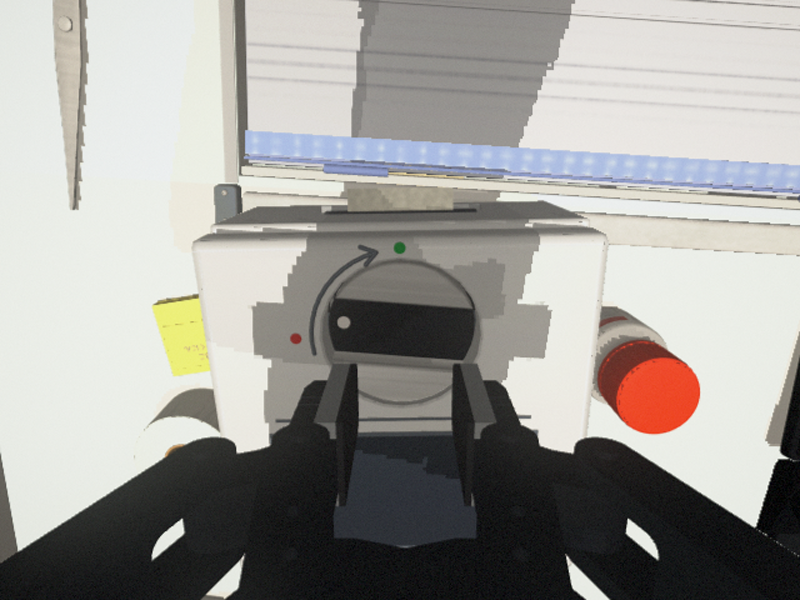

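The hatch now lies almost flat. The disc is centred at (402,332) in this view (x1.25), with slot edges from (330,297) to (475,310) and from (330,350) to (473,362).

```bash
python3 - <<'E'
import pickle,numpy as np
s=pickle.load(open("wristB.pkl","rb"));R=np.array(s["R"]);t=s["t"]
def bp(u,v,z):
    d=R.T@np.array([(u/1.25-s["cx"])/s["fx"],(v/1.25-s["cy"])/s["fy"],1]);c=-R.T@t;return (c+d*(z-c[2])/d[2]).round(1)
for n,u,v,z in(("disc",402,332,113),("discT",402,260,113),("discB",402,404,113),("discL",327,332,113),("discR",477,332,113),("hatchL",605,240,115),("hatchR",194,245,115),("topedgeL",330,297,101),("topedgeR",475,310,101),("boteL",330,350,101),("botR",473,362,101)):print(n,bp(u,v,z))
E
python3 st.py 472.6 -85.6 210
```

```text
disc [472.5 -85.5 113. ]
discT [439.9 -87.4 113. ]
discB [507.8 -83.4 113. ]
discL [ 474.5 -118.7  113. ]
discR [470.4 -52.2 113. ]
hatchL [425.8  -3.3 115. ]
hatchR [ 438.4 -174.8  115. ]
topedgeL [ 461.8 -119.3  101. ]
topedgeR [464.  -52.2 101. ]
boteL [ 487.9 -118.7  101. ]
botR [489.9 -50.6 101. ]
6.5 pos [463.7 -86.  208.6] yawY 1.631 z [-0.002  0.    -1.   ] q [-0.18  0.1  -0.42  1.06  0.   -0.24] F [0.3 0.5 0.1] M [ 0.02 -0.06 -0.06] gap 28.4
tool shift for target [-8.9 -0.1 -1.4]
```

{"name": "jog_arm", "arguments": {
  "commands": [
    [[-3,0,15],[0,0,0.03]],
    [[-6,0,30],[0,0,0.06]],
    [[-8.5,0.3,45],[0,0,0.09]],
    [[-8.5,0.3,60],[0,0,0.09]],
    [[-8.5,0.3,68],[0,0,0.09]],
    [[-8.5,0.3,72],[0,0,0.09]],
    [[-8.5,0.3,72],[0,0,0.09]]
  ]
}}

```text
clock: 7.08
position: [471.7, -85.2, 136.4]
tool_rot: [-0.047, -3.139, -0.001]
contact_force: [-0.5, 0.3, -0.3]
finger_gap: 28.4
grasp_force: 0.0
```

```bash
python3 st.py 472.8 -85.5 137
python3 - <<'E'
from cell import r
import cv2
s=r.snapshot("wrist"); p=s["pixels"][150:480,150:500,::-1]
cv2.imwrite("pics/wrist4.png",cv2.resize(p,None,fx=1.8,fy=1.8))
E
```

```text
7.0833 pos [471.7 -85.2 136.4] yawY 1.541 z [-0.003  0.001 -1.   ] q [-0.18  0.17 -0.51  0.89  0.   -0.15] F [-0.5  0.3 -0.3] M [ 0.03 -0.02  0.01] gap 28.4
tool shift for target [-1.1 -0.3 -0.6]
```

View pics/wrist4.png

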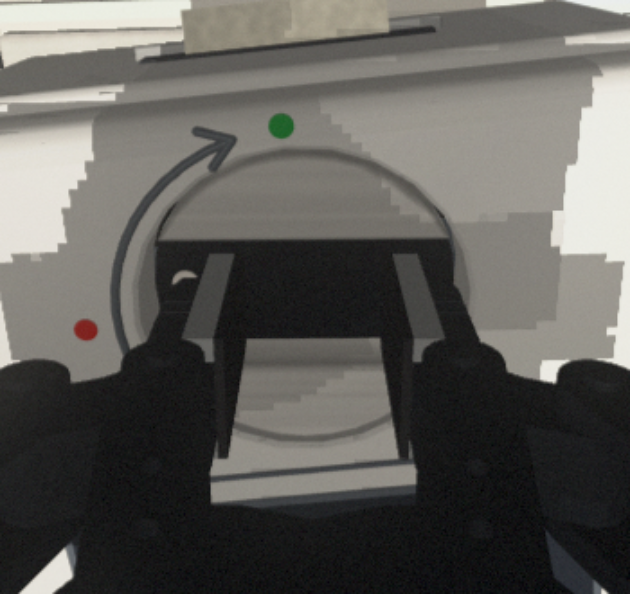

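The slot edges are now parallel to the finger line and the fingers are centred on the disc. Next is the descent.

{"name": "jog_arm", "arguments": {
  "commands": [
    [[-1,0,3],[0,0,0]],
    [[-1,0,6],[0,0,0]],
    [[-1,0,9],[0,0,0]],
    [[-1,0,12],[0,0,0]],
    [[-1,0,14],[0,0,0]]
  ]
}}

```text
clock: 7.55
position: [473.8, -85.4, 123.6]
tool_rot: [-0.047, -3.141, 0.0]
contact_force: [-0.1, 0.8, 0.3]
finger_gap: 28.0
grasp_force: 0.0
```

{"name": "jog_arm", "arguments": {
  "commands": [
    [[0,0,1],[0,0,0]],
    [[0,0,2],[0,0,0]],
    [[0,0,3],[0,0,0]],
    [[0,0,4],[0,0,0]]
  ]
}}

```text
clock: 7.88
position: [473.8, -85.4, 120.4]
tool_rot: [0.047, 3.141, -0.0]
contact_force: [-4.1, 0.2, 8.3]
finger_gap: 28.1
grasp_force: 4.3
```

{"name": "jog_arm", "arguments": {
  "commands": [
    [[0,0,1],[0,0,0]],
    [[0,0,2],[0,0,0]]
  ]
}}

```text
clock: 8.05
position: [473.8, -85.4, 118.6]
tool_rot: [0.047, 3.141, -0.0]
contact_force: [-4.1, 0.0, 10.7]
finger_gap: 28.1
grasp_force: 5.1
```

```bash
python3 st.py 472.8 -85.5 137
```

```text
8.05 pos [473.8 -85.4 118.6] yawY 1.541 z [ 0. -0. -1.] q [-0.18  0.19 -0.53  0.85 -0.   -0.15] F [-4.1  0.  10.7] M [ 0.06  0.92 -0.04] gap 28.1
tool shift for target [  1.   -0.1 -18.4]
```

{"name": "jog_arm", "arguments": {
  "commands": [
    [[0,0,1],[0,0,0]],
    [[0,0,2],[0,0,0]],
    [[0,0,3],[0,0,0]],
    [[0,0,4],[0,0,0]]
  ]
}}

```text
clock: 8.38
position: [473.8, -85.4, 115.0]
tool_rot: [0.047, 3.141, -0.0]
contact_force: [-4.4, 0.9, 14.7]
finger_gap: 27.9
grasp_force: 7.1
```

{"name": "jog_arm", "arguments": {
  "commands": [
    [[0.5,0,1],[0,0,0]],
    [[0.5,0,2],[0,0,0]]
  ]
}}

```text
clock: 8.55
position: [473.8, -85.4, 113.5]
tool_rot: [0.047, 3.14, -0.0]
contact_force: [-8.4, 1.5, 27.7]
finger_gap: 28.2
grasp_force: 13.7
```

{"name": "jog_arm", "arguments": {
  "commands": [
    [[0,0,0.7],[0,0,0]],
    [[0,0,1.4],[0,0,0]]
  ]
}}

```text
clock: 8.72
position: [473.9, -85.5, 113.3]
tool_rot: [0.047, 3.139, -0.0]
contact_force: [-11.6, 2.1, 36.5]
finger_gap: 28.0
grasp_force: 18.2
```

{"name": "jog_arm", "arguments": {
  "commands": [
    [[0.5,0,-0.7],[0,0,0.05]],
    [[0.5,0,-0.7],[0,0,0.1]],
    [[0.5,0,-0.7],[0,0,0.15]],
    [[0.5,0,-0.7],[0,0,0.2]],
    [[0.5,0,-0.7],[0,0,0.25]],
    [[0.5,0,-0.7],[0,0,0.3]],
    [[0.5,0,-0.7],[0,0,0.35]]
  ]
}}

```text
clock: 9.3
position: [474.4, -85.2, 113.7]
tool_rot: [0.596, 3.081, 0.002]
contact_force: [-5.4, 2.5, 20.9]
finger_gap: 28.2
grasp_force: 10.6
```

```bash
python3 st.py
```

```text
9.3 pos [474.4 -85.2 113.7] yawY 1.189 z [ 0.004  0.001 -1.   ] q [-0.18  0.2  -0.54  0.83  0.    0.2 ] F [-5.4  2.5 20.9] M [0.61 0.85 0.01] gap 28.2
```

{"name": "jog_arm", "arguments": {
  "commands": [
    [[0.5,-0.3,0.4],[0,0,0.05]],
    [[1,-0.6,0.4],[0,0,0.1]],
    [[1,-0.6,0.4],[0,0,0.15]],
    [[1,-0.6,0.4],[0,0,0.2]],
    [[1,-0.6,0.4],[0,0,0.25]],
    [[1,-0.6,0.4],[0,0,0.3]],
    [[1,-0.6,0.4],[0,0,0.35]],
    [[1,-0.6,0.4],[0,0,0.4]]
  ]
}}

```text
clock: 9.97
position: [475.2, -85.2, 113.7]
tool_rot: [1.194, 2.899, 0.006]
contact_force: [0.1, 4.0, 17.6]
finger_gap: 28.0
grasp_force: 9.2
```

```bash
python3 st.py
```

```text
9.9667 pos [475.2 -85.2 113.7] yawY 0.789 z [ 0.007  0.001 -1.   ] q [-0.18  0.2  -0.54  0.83  0.    0.6 ] F [ 0.1  4.  17.6] M [ 0.83 -0.11  0.11] gap 28.0
```

{"name": "jog_arm", "arguments": {
  "commands": [
    [[0.5,-0.5,0.6],[0,0,0.05]],
    [[1,-1,0.8],[0,0,0.1]],
    [[1,-1,0.8],[0,0,0.15]],
    [[1,-1,0.8],[0,0,0.2]],
    [[1,-1,0.8],[0,0,0.25]],
    [[1,-1,0.8],[0,0,0.3]],
    [[1,-1,0.8],[0,0,0.35]]
  ]
}}

```text
clock: 10.55
position: [475.7, -85.4, 113.7]
tool_rot: [1.679, 2.645, 0.01]
contact_force: [2.9, 2.8, 18.7]
finger_gap: 28.4
grasp_force: 9.4
```

```bash
python3 st.py
```

```text
10.55 pos [475.7 -85.4 113.7] yawY 0.439 z [ 0.011  0.001 -1.   ] q [-0.18  0.19 -0.54  0.82  0.    0.95] F [ 2.9  2.8 18.7] M [ 0.69 -0.85  0.03] gap 28.4
```

{"name": "jog_arm", "arguments": {
  "commands": [
    [[0,-0.5,0.5],[0,0,0.05]],
    [[0,-1,0.5],[0,0,0.1]],
    [[0,-1,0.5],[0,0,0.15]],
    [[0,-1,0.5],[0,0,0.2]],
    [[0,-1,0.5],[0,0,0.25]],
    [[0,-1,0.5],[0,0,0.3]],
    [[0,-1,0.5],[0,0,0.35]],
    [[0,-1,0.5],[0,0,0.4]],
    [[0,-1,0.5],[0,0,0.45]]
  ]
}}

```text
clock: 11.3
position: [475.7, -86.4, 113.7]
tool_rot: [2.227, 2.203, 0.013]
contact_force: [4.2, 1.4, 22.7]
finger_gap: 27.9
grasp_force: 10.5
```

{"name": "jog_arm", "arguments": {
  "commands": [
    [[0,0,0],[0,0,0.04]],
    [[0,0,0],[0,0,0.08]],
    [[0,0,0],[0,0,0.12]]
  ]
}}

```text
clock: 11.55
position: [475.0, -86.7, 113.7]
tool_rot: [2.355, 2.066, 0.012]
contact_force: [1.0, 0.1, 23.1]
finger_gap: 28.6
grasp_force: 13.6
```

```bash
python3 st.py
```

```text
11.55 pos [475.  -86.7 113.7] yawY -0.13 z [ 0.011 -0.002 -1.   ] q [-0.18  0.19 -0.54  0.82  0.    1.52] F [ 1.   0.1 23.1] M [-0.11 -0.39  0.27] gap 28.6
```

{"name": "jog_arm", "arguments": {
  "commands": [
    [[0,0,0],[0,0,0.03]],
    [[0,0,0],[0,0,0.05]],
    [[0,0,0],[0,0,0.05]]
  ]
}}

```text
clock: 11.8
position: [474.6, -87.1, 113.7]
tool_rot: [2.404, 2.009, 0.01]
contact_force: [0.5, -0.8, 22.7]
finger_gap: 28.2
grasp_force: 20.6
```

```bash
python3 st.py
```

```text
11.8 pos [474.6 -87.1 113.7] yawY -0.179 z [ 0.011 -0.003 -1.   ] q [-0.18  0.19 -0.54  0.82 -0.    1.57] F [ 0.5 -0.8 22.7] M [-0.21 -0.28  0.55] gap 28.2
```

{"name": "jog_arm", "arguments": {
  "commands": [
    [[0,0,0],[0,0,0.03]],
    [[0,0,0],[0,0,0.05]],
    [[0,0,0],[0,0,0.05]]
  ]
}}

```text
clock: 12.05
position: [474.3, -87.1, 113.7]
tool_rot: [2.452, 1.95, 0.009]
contact_force: [-0.8, -0.6, 25.0]
finger_gap: 28.1
grasp_force: 36.8
```

```bash
python3 st.py
```

```text
12.05 pos [474.3 -87.1 113.7] yawY -0.227 z [ 0.01  -0.003 -1.   ] q [-0.18  0.19 -0.54  0.82 -0.    1.62] F [-0.8 -0.6 25. ] M [-0.35 -0.04  1.21] gap 28.1
```

The torque climbed to 1.2 N m, so the fastener is at its hard stop. I'll take the twist off within the slot's play, lift out and look.

{"name": "jog_arm", "arguments": {
  "commands": [
    [[0,0,0],[0,0,-0.08]],
    [[0,0,0],[0,0,-0.16]],
    [[0,0,-1],[0,0,-0.23]],
    [[0,0,-3],[0,0,-0.25]],
    [[0,0,-6],[0,0,-0.25]],
    [[0,0,-12],[0,0,-0.25]],
    [[0,0,-25],[0,0,-0.25]],
    [[0,0,-50],[0,0,-0.25]],
    [[0,0,-75],[0,0,-0.25]],
    [[0,0,-100],[0,0,-0.25]],
    [[0,0,-120],[0,0,-0.25]],
    [[0,0,-120],[0,0,-0.25]]
  ]
}}

```text
clock: 13.05
position: [471.8, -86.4, 233.6]
tool_rot: [2.194, 2.241, 0.006]
contact_force: [1.1, 0.9, -0.0]
finger_gap: 28.3
grasp_force: 0.0
```

```bash
python3 st.py
python3 - <<'E'
from cell import r
import cv2,numpy as np
a=r.snapshot("scene")["pixels"][100:280,225:425,::-1]; b=r.snapshot("wrist")["pixels"][:,:,::-1]
cv2.imwrite("pics/end.png",np.hstack([cv2.resize(a,(400,360),interpolation=cv2.INTER_CUBIC),cv2.resize(b,(400,360))]))
E
```

```text
13.05 pos [471.8 -86.4 233.6] yawY 0.021 z [ 0.007 -0.001 -1.   ] q [-0.18  0.09 -0.37  1.1   0.    1.37] F [ 1.1  0.9 -0. ] M [-0.02 -0.06 -0.02] gap 28.3
```

View pics/end.png

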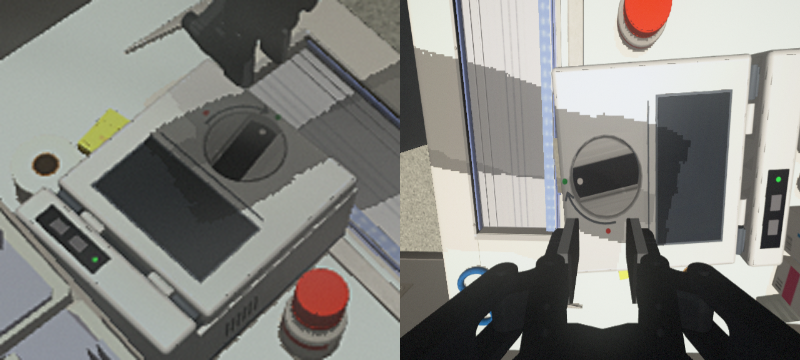

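The final view shows the hatch down, but the slot looks about 0.18 rad short of the hatch's x direction. I'll measure that properly.

```bash
python3 - <<'E'
from cell import r
import cv2,pickle
s=r.snapshot("wrist");pickle.dump(s,open("wristC.pkl","wb"))
x,y,w,h=235,70,200,150
p=cv2.resize(s["pixels"][y:y+h,x:x+w,::-1],None,fx=4,fy=4,interpolation=cv2.INTER_CUBIC)
cv2.imwrite("pics/slotC.png",p)
E
python3 - <<'E'
import cv2,pickle,numpy as np
s=pickle.load(open("wristC.pkl","rb"));R=np.array(s["R"])
g=cv2.cvtColor(s["pixels"],cv2.COLOR_RGB2GRAY)
m=np.zeros_like(g);m[190:280,270:392]=(g[190:280,270:392]<60)*255
n,l,st,c=cv2.connectedComponentsWithStats(m);print(st[1:],c[1:])
k=1+np.argmax(st[1:,4]);ct=cv2.findContours((l==k).astype(np.uint8),0,1)[0][0]
def bp(u,v,z):
    d=R.T@np.array([(u-s["cx"])/s["fx"],(v-s["cy"])/s["fy"],1]);c=-R.T@s["t"];return (c+d*(z-c[2])/d[2])
pts=np.array([bp(*p[0],94)[:2] for p in ct],np.float32);print(cv2.minAreaRect(pts))
E
```

```text
[[ 279  205  105   60 4079]] [[332.54425104 234.67050748]]
((474.34326171875, -87.01864624023438), (67.52671813964844, 27.122371673583984), 13.474221229553223)
```

View pics/slotC.png

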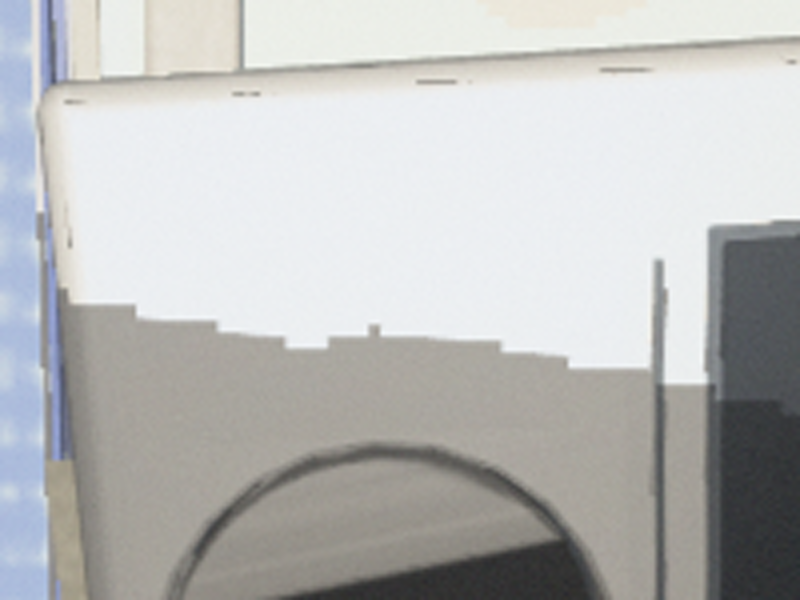

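The slot lies at yaw 0.235, so the fastener is at about 1.40 rad, just before the ridge. The fingers were too close together and had too much play. I'll re-enter with them spread to about 48 mm.

{"name": "jog_arm", "arguments": {
  "commands": [
    [[0,1,20],[0,0,-0.1]],
    [[0,2,40],[0,0,-0.2]],
    [[0,2,60],[0,0,-0.2]],
    [[0,2,80],[0,0,-0.2]],
    [[0,2,92],[0,0,-0.2]],
    [[0,2,97],[0,0,-0.2]],
    [[0,2,97],[0,0,-0.2]]
  ],
  "claw": 0.56
}}

```text
clock: 13.78
position: [469.4, -85.6, 130.2]
tool_rot: [-1.96, -2.45, 0.003]
contact_force: [0.4, 0.6, -0.3]
finger_gap: 47.8
grasp_force: 0.0
```

```bash
python3 st.py 474 -86.3 137
```

```text
13.7833 pos [469.4 -85.6 130.2] yawY 0.221 z [-0.004  0.001 -1.   ] q [-0.18  0.18 -0.52  0.88 -0.    1.17] F [ 0.4  0.6 -0.3] M [-0.02  0.03 -0.02] gap 47.8
tool shift for target [-1.7  4.3 -6.8]
```

{"name": "jog_arm", "arguments": {
  "commands": [
    [[0,0,0],[0,0,0]],
    [[0,0,0],[0,0,0]]
  ]
}}

```text
clock: 13.95
position: [471.8, -86.0, 132.9]
tool_rot: [1.963, 2.452, 0.001]
contact_force: [0.1, 0.2, 0.5]
finger_gap: 47.6
grasp_force: 0.0
```

```bash
python3 st.py 474 -86.3 130
```

```text
13.95 pos [471.8 -86.  132.9] yawY 0.221 z [ 0.001 -0.    -1.   ] q [-0.18  0.18 -0.51  0.88 -0.    1.17] F [0.1 0.2 0.5] M [-0.05 -0.04 -0.02] gap 47.6
tool shift for target [-0.7  2.1  2.9]
```

Settled. I'll correct the position and descend into the slot.

{"name": "jog_arm", "arguments": {
  "commands": [
    [[-0.5,1.5,3],[0,0,0]],
    [[-0.5,2,6],[0,0,0]],
    [[-0.5,2,9],[0,0,0]],
    [[-0.5,2,12],[0,0,0]],
    [[-0.5,2,15],[0,0,0]],
    [[-0.5,2,15],[0,0,0]]
  ]
}}

```text
clock: 14.45
position: [473.5, -86.0, 117.5]
tool_rot: [1.963, 2.453, 0.0]
contact_force: [-0.9, 0.3, 6.7]
finger_gap: 47.5
grasp_force: 3.4
```

{"name": "jog_arm", "arguments": {
  "commands": [
    [[0,0,1],[0,0,0]],
    [[0,0,2],[0,0,0]],
    [[0,0,3],[0,0,0]]
  ]
}}

```text
clock: 14.7
position: [473.7, -86.1, 115.7]
tool_rot: [1.962, 2.452, 0.0]
contact_force: [-4.7, 1.8, 23.3]
finger_gap: 47.8
grasp_force: 11.7
```

```bash
python3 st.py 474 -86.3 110
```

```text
14.7 pos [473.7 -86.1 115.7] yawY 0.221 z [ 0.001 -0.    -1.   ] q [-0.18  0.2  -0.53  0.84 -0.    1.17] F [-4.7  1.8 23.3] M [ 0.28  2.02 -0.08] gap 47.8
tool shift for target [-0.3  0.2  5.7]
```

{"name": "jog_arm", "arguments": {
  "commands": [
    [[0,0,-1],[0,0,0.05]],
    [[0,0,-1],[0,0,0.1]],
    [[0,0,-1],[0,0,0.15]],
    [[0,0,-1],[0,0,0.2]]
  ]
}}

```text
clock: 15.03
position: [474.5, -87.2, 116.5]
tool_rot: [2.198, 2.239, -0.001]
contact_force: [-1.4, -3.9, 7.2]
finger_gap: 47.7
grasp_force: 5.3
```

```bash
python3 st.py 474 -86.3 110
```

```text
15.0333 pos [474.5 -87.2 116.5] yawY 0.019 z [ 0.002 -0.003 -1.   ] q [-0.18  0.2  -0.53  0.84 -0.    1.37] F [-1.4 -3.9  7.2] M [-0.63  0.27  0.22] gap 47.7
tool shift for target [ 1.  -0.5  6.5]
```

{"name": "jog_arm", "arguments": {
  "commands": [
    [[0,0,0],[0,0,0.05]],
    [[0,0,0],[0,0,0.1]]
  ]
}}

```text
clock: 15.2
position: [474.5, -87.1, 116.4]
tool_rot: [2.307, 2.127, -0.0]
contact_force: [-1.4, -4.1, 9.9]
finger_gap: 47.7
grasp_force: 9.0
```

```bash
python3 st.py 474 -86.3 110
```

```text
15.2 pos [474.5 -87.1 116.4] yawY -0.081 z [ 0.002 -0.003 -1.   ] q [-0.18  0.2  -0.53  0.84 -0.    1.47] F [-1.4 -4.1  9.9] M [-0.84  0.48  0.48] gap 47.7
tool shift for target [ 0.8 -0.6  6.4]
```

{"name": "jog_arm", "arguments": {
  "commands": [
    [[-0.3,0,0],[0,0,0.05]],
    [[-0.3,0,0],[0,0,0.08]],
    [[-0.3,0,0],[0,0,0.08]]
  ]
}}

```text
clock: 15.45
position: [474.4, -87.1, 116.5]
tool_rot: [2.385, 2.04, 0.0]
contact_force: [-1.0, -2.3, 9.9]
finger_gap: 47.4
grasp_force: 34.7
```

```bash
python3 st.py
```

```text
15.45 pos [474.4 -87.1 116.5] yawY -0.156 z [ 0.002 -0.002 -1.   ] q [-0.18  0.2  -0.53  0.84 -0.    1.55] F [-1.  -2.3  9.9] M [-0.56  0.52  2.09] gap 47.4
```

{"name": "jog_arm", "arguments": {
  "commands": [
    [[0,0,0],[0,0,0.05]],
    [[0,0,0],[0,0,0.05]]
  ]
}}

```text
clock: 15.62
position: [474.4, -86.9, 116.6]
tool_rot: [2.433, 1.983, -0.0]
contact_force: [-1.8, -2.0, 10.0]
finger_gap: 47.8
grasp_force: 55.0
```

```bash
python3 st.py
```

```text
15.6167 pos [474.4 -86.9 116.6] yawY -0.203 z [ 0.002 -0.003 -1.   ] q [-0.18  0.2  -0.53  0.84 -0.    1.59] F [-1.8 -2.  10. ] M [-0.61  0.57  3.44] gap 47.8
```

{"name": "jog_arm", "arguments": {
  "commands": [
    [[0,0,0],[0,0,-0.08]],
    [[0,0,0],[0,0,-0.16]],
    [[0,0,-1],[0,0,-0.23]],
    [[0,0,-3],[0,0,-0.25]],
    [[0,0,-6],[0,0,-0.25]],
    [[0,0,-12],[0,0,-0.25]],
    [[0,0,-25],[0,0,-0.25]],
    [[0,0,-50],[0,0,-0.25]],
    [[0,0,-75],[0,0,-0.25]],
    [[0,0,-100],[0,0,-0.25]],
    [[0,0,-117],[0,0,-0.25]],
    [[0,0,-117],[0,0,-0.25]]
  ]
}}

```text
clock: 16.62
position: [475.4, -86.8, 236.3]
tool_rot: [2.173, 2.262, 0.005]
contact_force: [0.3, 0.0, 0.1]
finger_gap: 47.6
grasp_force: 0.0
```

```bash
cat > m.py <<'E'
from cell import r
import cv2,numpy as np
s=r.snapshot("wrist");R=np.array(s["R"])
g=cv2.cvtColor(s["pixels"],cv2.COLOR_RGB2GRAY)
m=np.zeros_like(g);m[185:285,265:392]=(g[185:285,265:392]<60)*255
n,l,st,c=cv2.connectedComponentsWithStats(m);print(st[1:])
k=1+np.argmax(st[1:,4]);ct=cv2.findContours((l==k).astype(np.uint8),0,1)[0][0]
def bp(u,v,z):
    d=R.T@np.array([(u-s["cx"])/s["fx"],(v-s["cy"])/s["fy"],1]);c=-R.T@s["t"];return (c+d*(z-c[2])/d[2])
pts=np.array([bp(*p[0],94)[:2] for p in ct],np.float32);print(cv2.minAreaRect(pts))
a=r.snapshot("scene")["pixels"][100:280,225:425,::-1]; b=s["pixels"][:,:,::-1]
cv2.imwrite("pics/end2.png",np.hstack([cv2.resize(a,(400,360),interpolation=cv2.INTER_CUBIC),cv2.resize(b,(400,300))[:, :].copy() if 0 else cv2.resize(b,(400,360))]))
E
python3 st.py; python3 m.py
```

```text
16.6167 pos [475.4 -86.8 236.3] yawY 0.04 z [ 0.006 -0.001 -1.   ] q [-0.18  0.1  -0.35  1.11 -0.    1.35] F [0.3 0.  0.1] M [-0.01 -0.1  -0.03] gap 47.6
[[ 270  210  104   43 3920]]
((473.9404602050781, -87.21065521240234), (67.51101684570312, 27.32357406616211), 4.3218793869018555)
```

View pics/end2.png

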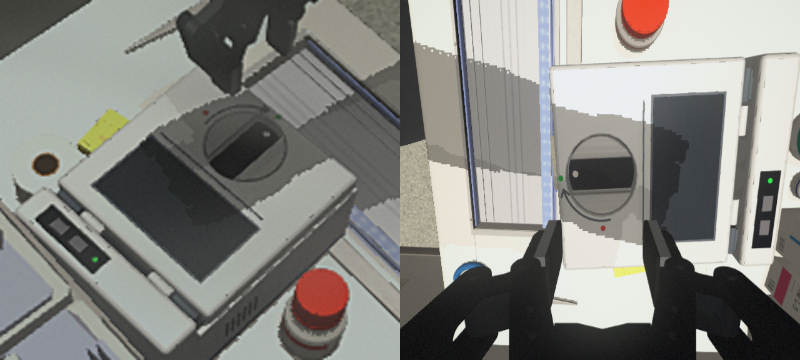

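The slot yaw is now 4.3° (0.075 rad) against the printer's 0.070, so the fastener is at its stop. The hatch lies flat and the loose items still stand beside the printer. The robot touches nothing, so I'm handing in.

```bash
python3 -c "
from cell import r
print(r.hand_in())"
```

```text
the job is handed in; nothing more can be done
None
```

The hatch is shut, and the fastener is turned to its stop and holding it, with the slot within about 0.005 rad of the locked direction. The first turn stopped just short of the ridge, so I put the fingertips back in the slot, spread wider, and finished it. The job was handed in at about 17 s with the arm clear, but the hand-in returned no verdict.

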